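# Crank the sample lift up to its top stop

## Task

Fit the loose crank right down onto the square shaft inside the lift's collar, turning it a little by feel until it drops on, and then wind it clockwise in full circles until the platform has raised the beaker and come up against its top stop. Feel for both and force nothing: press the crank on with less than 40 N and push its handle with less than about 15 N. Leave the crank on the shaft, the beaker standing on the raised platform and the other things where they are.

Things in the scene. Friction and masses are not known exactly. Their poses are not given: they have to be found in the camera images.
- winder: sample lift, fixed to the table: steel base plate 330 x 120 mm, blue gear head 94 x 94 mm (top at z = 50 mm) under the shaft, blue round barrel with a grey rest ring (74 mm across, top at z = 74 mm) 200 mm further along its +x. Origin on the table below the shaft axis; x points from the shaft to the ring, z up.
- shaft_seat (a point): on the vertical shaft axis, 53 mm above the table, fixed to the lift (does not turn with the shaft): top of a steel disc 42 mm across that turns with the shaft; the seated crank stands on it. From here a brass square of 13.5 x 13.5 mm rises 18 mm, then a round pilot nose 5 mm more (13 mm diameter, the last 3 mm tapered to 7.6). How the square is turned at the start is not known.
- collar_mouth (a point): on the shaft axis, level with the top of the fixed guard collar round the shaft, 70 mm above the table: inner diameter 46 mm, outer 55 mm
- crank: loose crank, 0.16 kg, standing upright on its hub, 28 mm square. Origin at the centre of the socket's mouth (underside), z up, x along the arm. Socket 16 x 16 mm, 24 mm deep, sides parallel to x and y; it fits the shaft in four ways, with about 11 degrees of play each way. Round head 28 mm across from z = 24 to 34; arm 16 mm wide, z = 34 to 42 mm, x = -7 to 57 mm.
- crank_block (a point): centre of the red grip block on the hub's top, on the socket's axis: 18 x 18 mm, 30 mm high, z = 42 to 72 mm of the crank; for carrying and fitting the crank. Axes as crank.
- knob_mid (a point): middle of the crank's black upright handle, 50 mm from the socket's axis along the crank's x: 22 mm diameter, 40 mm high, z = 44 to 84 mm of the crank. The handle spins freely on its pin, so the gripper that holds it need not turn while winding.
- lift (a joint): height of the platform above its lowest place, m: 0 at the bottom, 0.045 at the top stop. Turning the shaft clockwise (from above) raises it 20 mm a turn; the shaft is stiff (0.06 N m) and stays where it is left, with a hard stop at each end, 2.25 turns apart.
- platform_top (a point): centre of the top of the small round platform (36 mm across) that comes up through the rest ring; 62 mm above the table at lift 0, 107 mm at the top
- beaker: glass beaker, 75 x 68 x 82 mm, standing loose on the rest ring over the platform, which lifts it off the ring; origin at the centre of its underside
- timer: round black and white kitchen timer, 64 x 64 x 47 mm, loose bystander; origin at the centre of its underside
- reagent_bottle: white bottle with blue cap, 64 x 64 x 131 mm, loose bystander; origin at the centre of its underside
- dropper_red: brown dropper bottle with red top, 31 x 31 x 90 mm, loose bystander; origin at the centre of its underside
- dropper_black: brown dropper bottle with black top, 33 x 33 x 98 mm, loose bystander; origin at the centre of its underside
There are look-alikes about, which are no part of the job. Of the things that look like the crank, the larger one is meant.

How it is judged:
On the way, in this order (a step that is already met when the one before it is completed fails the run):
1. the crank is seated on the shaft (mouth within 4 mm of the disc, within 4 mm of the axis) while the platform is still below 20 mm (z of crank in the frame of shaft_seat below 0.004 m and horizontal distance between crank and shaft_seat below 0.004 m and angle between crank's own z axis and vertical below 0.15 rad and value of joint lift below 0.02 m), for 0.2 s.
2. the platform is wound up to its top stop (lift above 43.5 mm) with the crank seated (value of joint lift above 0.0435 m and z of crank in the frame of shaft_seat below 0.005 m and horizontal distance between crank and shaft_seat below 0.004 m), for 0.2 s.
At the end, for the whole second after the job is handed in: The platform is at its top stop (lift above 43.5 mm of 45), the crank sits right down on the shaft (mouth within 4 mm of the disc and of the axis, upright within 9 degrees) and at rest, and the beaker stands upright and still on the platform, within 20 mm of its centre (value of joint lift above 0.0435 m and z of crank in the frame of shaft_seat below 0.004 m and horizontal distance between crank and shaft_seat below 0.004 m and angle between crank's own z axis and vertical below 0.15 rad and angular speed of crank below 0.2 rad/s and horizontal distance between beaker and platform_top below 0.02 m and z of beaker in the frame of platform_top between -0.005 and 0.005 m and angle between beaker's own z axis and vertical below 0.1 rad and linear speed of beaker below 0.02 m/s); the robot touches nothing.
It fails at once if the crank is pressed on the lift harder than 40 N while it is not yet on the square (contact force between crank and winder above 40 N and z of crank in the frame of shaft_seat above 0.006 m).
It fails at once if the crank is wrenched on the shaft harder than 150 N of contact force (about 18 N at the handle) (contact force between crank and winder above 150 N).
It fails at once if the beaker is tipped or pushed off the lift (angle between beaker's own z axis and vertical above 0.4 rad or horizontal distance between beaker and platform_top above 0.03 m).
It fails at once if a bystander is pushed more than 30 mm (distance of any of timer, reagent_bottle, dropper_red, dropper_black from where it was at the start of the episode above 0.03 m).
It also fails if it takes over 72 s, if anything falls off the work surface, if the arm or the gripper's body presses on something with over 40 N, if the wrist force passes 120 N, or if a joint passes its speed limit or range.

## Robot

A 6-joint arm with a two-finger parallel gripper is mounted at the origin on a cart in front of the work surface, level with it; the furniture and walls round the work are solid. World frame = base frame: x ahead of the robot, y to its left, z up, the work surface at z = 0. Lengths are in m, angles in rad, forces in N, time in s.
With the tool pointing down it reaches from about 0.3 to 0.775 m from the base axis. Payload 14.6 kg.
Tool frame: the origin (TCP) lies at the very end of the fingers, on their centre line; the grasp point (between the pads) lies 19 mm behind it; z points along the fingers, y is the line along which they close (so a half turn about z gives the same grasp; the last joint's range is limited). The gripper opens to 94 mm and grips with 3 to 60 N. Pads are 16 mm wide; open, the fingers measure 119 mm over their backs; the gripper's body (75 mm by 177 mm) begins 78 mm behind the grasp point.
Start: joints at [1.261, 0.3, 1.521, -0, 1.321, -0.067], TCP at [0.132, 0.534, 0.205] pointing down, gripper open.
Joint ranges: [-3.03, 3.03], [-0.79, 2.21], [0.23, 2.52], [-1.04, 4.18], [0, 3.07], [-2.55, 2.55]. Speed limits (rad/s): [2.22, 2.22, 2.57, 3.14, 3.14, 3.14].

## Interface

Orientations are given as [roll, pitch, yaw] about the fixed x, y, z axes, in that order (R = Rz(yaw) Ry(pitch) Rx(roll)).
In Python, from station import * gives the robot as it stands.
- The arm moves only by the tool jog_arm, never from a script. Its argument "rows" is a list of rows, each a list of 3 entries, a list of its own where there are three numbers: the shift along the tool's x, y, z in m, then the turn about the tool's z in degrees, then the finger opening in m, from 0 to 0.094. A call has 1 to 12 rows; each row shifts and turns the commanded pose from where the row before left it, along the tool's axes as they then stand; what a row does not reach is not made up. A row lasts 1/12 s, in which the tool goes at most 41.7 mm and 7.16 degrees, less where a joint would pass 70% of its speed; a pose out of reach is approached as far as the arm can. A call is refused whole if a number of a shift passes 0.0417 or a number of a turn 7.16, either way. A call with a gripper value outside its range is refused whole. The fingers move at their own pace and stop on an object; "squeeze" is the grip in N (left out, the last holds). Time passes only in rows, so rows that do not move let the fingers close. It gives the time, the measured TCP pose, the force, the opening and the grip force at its end, in the units of the state.
- get_obs(): the state, without advancing time (a new reading comes with each control period).
- camera(name): name is "side" or "top"; returns a dict with "image" (400x640x3 uint8, red, green, blue), "range_z" (400x640 float32, m along the optical axis (not along the pixel's ray), 0 where there is no reading), "K" (3x3 intrinsics, pixels), "k1" (the pictures are not rectified: a ray, as slopes to the right and down, at radius r is drawn at 1 + k1 r^2 times it, then the intrinsics apply), "world_from_camera" (4x4, takes a point from camera to world coordinates). Camera axes: x right, y up, looking along -z (the intrinsics and any distortion apply to the point x, -y, -z); pixel columns grow to the right and rows downward; lengths in m; the calibration is good to about 2 mm. A picture is of the moment at which its call begins.
- hand_in(): hands the job in; it is judged then, once.
Trained networks look in a picture, given as the dict that the camera call returned (one of the last four; its "shot" number tells which), for a name from the list of things; names that differ only in an ending like _2 or _b are one class to them, and where a whole thing is asked for, a point or a joint stands for the part that bears it (a point fixed in the world has none). Each returns a list of dicts, best first, with "p" (0 to 1); they miss things now and then, are a little off and sometimes report something else, mostly with a low value. They report only what shows in the picture. A call takes as long as a camera call. They do not tell look-alikes from the thing itself.
- search_frame(label, picture): "at" ([column, row] as shares, 0 to 1, of the picture: columns of its width, rows of its height, amid what is visible of it).
- spot_point(label, picture): "at" ([column, row] as shares, 0 to 1, of the picture: columns of its width, rows of its height: a listed point, or the origin of a listed thing).
The state is a dict: "time_s": time; "qpos": joint angles; "joint_vel": joint speeds; "tau": joint torques, N m; "ee_pos": TCP position; "eef_rot": TCP orientation; "force": force on the tool from outside, world axes, zero at the start; "moment": the same for the moment, N m; "grip_width": finger opening in m; "grip_force": force on a finger pad.
Only numpy, scipy, OpenCV 4.12 (cv2) and the standard library are available. Lean on these libraries where they do the work, as an engineer would, in place of code of your own. Each camera call takes 0.05 s, during which the arm holds its last target. There are 200 camera calls.

## Working session

There is one attempt and no reset: what is moved stays moved. The work goes in short steps, Python scripts to look and compute and a tool call to move; the robot and the scene stay as the last step left them, time stands still between calls to the robot, and variables do not carry over. Pictures are saved under pics/ and viewed, at most 10 in all, crops included, and the job is handed in when it is done.

Besides the shell and the picture viewer there is one more tool, called after "Emit:" as name([rows], argument=value, ...), one row to a line, values as JSON. jog_arm: Moves the arm, as the interface text tells. Its arguments: {"type":"object","properties":{"rows":{"type":"array","items":{"type":"array"}},"squeeze":{"type":"number"}},"required":["rows"]}

```bash
mkdir -p pics
cat > h.py <<'E'
from station import *
import numpy as np, cv2
def ray(c,u,v):
    K=c["K"];k=c["k1"]
    x=(u-K[0,2])/K[0,0];y=(v-K[1,2])/K[1,1]
    rd=np.hypot(x,y);r=rd
    for _ in range(20): r=rd/(1+k*r*r)
    s=r/rd if rd>0 else 1
    return x*s,y*s
def pix2w(c,u,v,z=None):
    "pixel -> world; by depth if z None, else on plane z"
    a,b=ray(c,u,v);T=np.array(c["world_from_camera"])
    d=np.array([a,-b,-1.0]);D=T[:3,:3]@d;o=T[:3,3]
    if z is None:
        return o+D*c["range_z"][int(round(v)),int(round(u))]
    return o+D*(z-o[2])/D[2]
def cloud(c):
    h,w=c["range_z"].shape;K=c["K"];k=c["k1"]
    u,v=np.meshgrid(np.arange(w),np.arange(h))
    x=(u-K[0,2])/K[0,0];y=(v-K[1,2])/K[1,1];rd=np.hypot(x,y);r=rd.copy()
    for _ in range(20): r=rd/(1+k*r*r)
    s=np.where(rd>0,r/np.maximum(rd,1e-9),1);T=np.array(c["world_from_camera"])
    d=np.stack([x*s,-y*s,-np.ones_like(x)],-1)*c["range_z"][...,None]
    return d@T[:3,:3].T+T[:3,3]
def save(im,n): cv2.imwrite("pics/"+n,cv2.cvtColor(np.ascontiguousarray(im),cv2.COLOR_RGB2BGR))
E
python3 - <<'E'
from h import *
for n in("top","side"):
    c=camera(n);save(c["image"],n+"0.png");print(n,np.array(c["world_from_camera"]).round(3).tolist(),c["k1"],c["K"][0,0])
    for l in("crank","crank_block","knob_mid","shaft_seat","collar_mouth","winder","beaker","platform_top","timer","reagent_bottle","dropper_red","dropper_black"):
        for r in spot_point(l,c)[:3]:
            u,v=r["at"][0]*640,r["at"][1]*400
            if r["p"]>.2: print(l,round(r["p"],2),int(u),int(v),pix2w(c,min(u,639),min(v,399)).round(3))
print(get_obs())
E
```

```text
top [[0.012, 0.985, -0.17, 0.299], [-1.0, 0.012, -0.001, 0.034], [0.001, 0.17, 0.985, 1.547], [0.0, 0.0, 0.0, 1.0]] -0.06031807175366681 502.8410508175019
crank 0.51 426 241 [ 0.44  -0.276  0.055]
crank 0.47 425 271 [ 0.352 -0.275  0.032]
crank 0.37 324 222 [0.494 0.03  0.06 ]
crank_block 0.61 425 238 [ 0.446 -0.271  0.069]
crank_block 0.43 428 275 [ 0.341 -0.282  0.05 ]
knob_mid 0.5 436 224 [ 0.488 -0.3    0.085]
knob_mid 0.41 428 256 [ 0.398 -0.294 -0.001]
shaft_seat 0.72 319 219 [0.502 0.044 0.07 ]
shaft_seat 0.5 236 215 [0.512 0.294 0.05 ]
collar_mouth 0.82 321 218 [0.502 0.038 0.074]
collar_mouth 0.58 254 169 [0.647 0.238 0.081]
winder 0.89 318 220 [0.498 0.045 0.077]
winder 0.7 436 226 [ 0.482 -0.302  0.077]
beaker 0.7 424 239 [ 0.444 -0.269  0.067]
beaker 0.61 307 153 [0.701 0.082 0.074]
timer 0.82 239 215 [0.515 0.286 0.032]
reagent_bottle 0.84 257 169 [0.647 0.232 0.084]
dropper_red 0.57 436 187 [ 0.616 -0.325 -0.002]
dropper_black 0.48 411 156 [ 0.702 -0.238  0.049]
side [[0.863, 0.326, -0.386, 0.106], [-0.505, 0.566, -0.651, -0.739], [0.006, 0.757, 0.653, 0.818], [0.0, 0.0
[... 782 characters left out ...]
 419 250 [ 0.702 -0.255  0.019]
{'time_s': 1.3, 'qpos': array([ 1.26142260e+00,  2.99906557e-01,  1.52100100e+00,  1.36236885e-05,
        1.32070174e+00, -6.66047893e-02]), 'joint_vel': array([ 0.0001293 , -0.00040867,  0.00124427, -0.00085306,  0.00093466,
        0.0010816 ]), 'tau': array([ 7.37903192e-04, -5.31662607e+01, -3.52926850e+01,  7.07632396e-02,
        2.11826147e-02, -6.19735559e-06]), 'ee_pos': array([0.13221392, 0.53386129, 0.20544156]), 'eef_rot': array([-3.14157693e+00, -1.42781072e-05,  2.89882034e+00]), 'force': array([ 0.18667382, -0.17392419, -0.98815737]), 'moment': array([-0.01244804,  0.02442816,  0.00818381]), 'grip_force': 0.0, 'grip_width': 0.09397133391497874}
```

Run:
```python
import cv2,numpy as np
t=cv2.imread("pics/top0.png");s=cv2.imread("pics/side0.png")
a=cv2.resize(t[140:300,270:470],(500,400),interpolation=cv2.INTER_CUBIC)
b=cv2.resize(s[225:350,270:450],(300,208),interpolation=cv2.INTER_CUBIC)
o=np.zeros((600,800,3),np.uint8);o[:400,:500]=a;o[:208,500:]=b
o[210:397,500:]=cv2.resize(s,(300,187));o[400:,:320]=cv2.resize(t,(320,200))
o[400:,320:620]=cv2.resize(s[130:250,230:410],(300,200),interpolation=cv2.INTER_CUBIC)
cv2.imwrite("pics/c0.png",o)
```

```text
(no output)
```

View pics/c0.png

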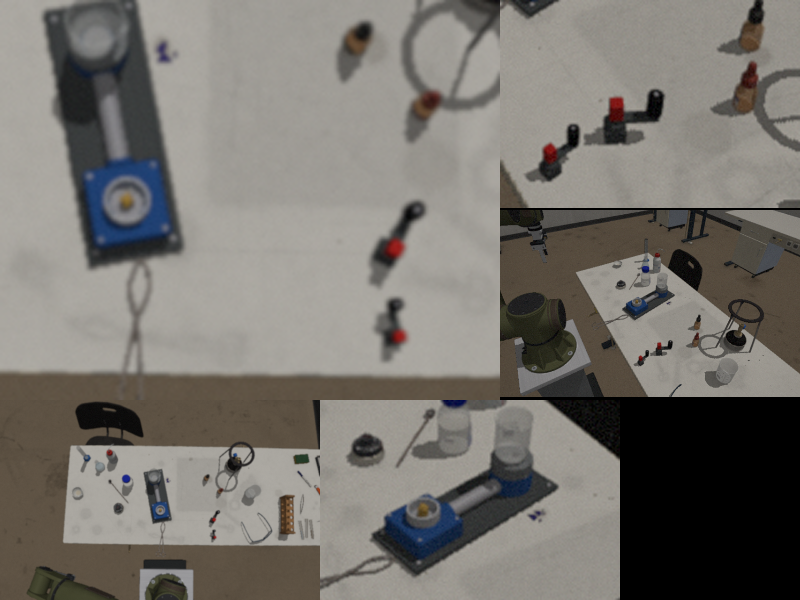

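The lift is at top-view pixel (320,220), with two crank look-alikes at (428,239) and (429,275). The one at (428,239) has the visibly bigger hub, block and handle in both views (side-view pixel (339,297)), so it is the larger one and the one meant. Next I measure it and make the confirming crop.

```bash
cat > meas.py <<'E'
from h import *
from scipy.optimize import least_squares
def w2pix(c,P):
    T=np.array(c["world_from_camera"]);q=(np.atleast_2d(P)-T[:3,3])@T[:3,:3]
    a=q[:,0]/-q[:,2];b=-q[:,1]/-q[:,2];s=1+c["k1"]*(a*a+b*b)
    return np.c_[c["K"][0,0]*a*s+c["K"][0,2],c["K"][1,1]*b*s+c["K"][1,2]]
def hullcen(p):
    h=cv2.convexHull((p*1000).astype(np.int32));m=cv2.moments(h);return np.array([m["m10"],m["m01"]])/m["m00"]/1000
def box(x,y,w,z0,z1,yaw=0):
    k=np.array([[1,1],[1,-1],[-1,-1],[-1,1]])*w/2;R=np.array([[np.cos(yaw),-np.sin(yaw)],[np.sin(yaw),np.cos(yaw)]])
    k=k@R.T+[x,y];return np.r_[np.c_[k,[z0]*4],np.c_[k,[z1]*4]]
def cyl(x,y,r,z0,z1):
    t=np.linspace(0,2*np.pi,24,endpoint=False);k=np.c_[x+r*np.cos(t),y+r*np.sin(t)]
    return np.r_[np.c_[k,[z0]*24],np.c_[k,[z1]*24]]
def maskcen(m,near,rad=25):
    n,l,s,ce=cv2.connectedComponentsWithStats(m.astype(np.uint8))
    b=[(s[i,4],i) for i in range(1,n) if np.hypot(*(ce[i]-near))<rad]
    a,i=max(b);return ce[i],a
def fit(cs,obs,model,x0):
    f=lambda p:np.r_[tuple(hullcen(w2pix(c,model(*p)))-o for c,o in zip(cs,obs))]
    r=least_squares(f,x0,diff_step=1e-3);return r.x,r.fun
E
cat > m1.py <<'E'
from meas import *
cs=[camera("top"),camera("side")]
hs=[cv2.cvtColor(c["image"],cv2.COLOR_RGB2HSV) for c in cs]
red=[((h[...,0]<8)|(h[...,0]>172))&(h[...,1]>150)&(h[...,2]>90) for h in hs]
for nm,pt,W,z0,z1 in(("big",(.445,-.27,.06),.018,.042,.072),("small",(.342,-.283,.05),.014,.03,.055)):
    o=[];ar=[]
    for c,m in zip(cs,red):
        ce,a=maskcen(m,w2pix(c,np.array(pt))[0],12);o.append(ce);ar.append(a)
    p,r=fit(cs,o,lambda x,y:box(x,y,W,z0,z1,-.6),pt[:2]);print(nm,np.round(o,1).tolist(),ar,p.round(4),r.round(2))
    for c,ce in zip(cs,o): print("  depthpt",pix2w(c,*ce).round(3), "each",pix2w(c,*ce,z=z1).round(4))
# knob
o=[]
for c,h in zip(cs,hs):
    q=w2pix(c,np.array([.487,-.301,.064]))[0];P=cloud(c)
    m=(h[...,2]<75)&(P[...,2]>.05)&(P[...,2]<.1)&(np.hypot(P[...,0]-.487,P[...,1]+.302)<.022)
    ys,xs=np.nonzero(m);o.append(np.array([xs.mean(),ys.mean()]));print("knob",len(xs),q.round(1),o[-1].round(1),P[m].mean(0).round(4))
p,r=fit(cs,o,lambda x,y:cyl(x,y,.011,.05,.084),(.487,-.301));print("knob",p.round(4),r.round(2))
# collar & brass
for c,h in zip(cs,hs):
    P=cloud(c);m=(np.abs(P[...,2]-.070)<.004)&(np.hypot(P[...,0]-.5,P[...,1]-.036)<.045)
    Q=P[m];f=lambda p:np.hypot(Q[:,0]-p[0],Q[:,1]-p[1])-.0252
    s=least_squares(f,(.5,.036),loss="soft_l1",f_scale=.003).x;print("collar",m.sum(),s.round(4),Q[:,2].mean().round(4))
    b=(h[...,0]>10)&(h[...,0]<35)&(h[...,1]>110)&(np.hypot(P[...,0]-.5,P[...,1]-.036)<.03)
    ys,xs=np.nonzero(b);print("brass",b.sum(),xs.mean().round(1),ys.mean().round(1),pix2w(c,xs.mean(),ys.mean(),z=.073).round(4),P[b].mean(0).round(4))
    bl=(h[...,0]>100)&(h[...,0]<130)&(h[...,1]>120)&(np.abs(P[...,2]-.05)<.005)&(np.hypot(P[...,0]-.5,P[...,1]-.036)<.08)
    R=cv2.minAreaRect(P[bl][:,:2].astype(np.float32)*1000);print("blue",bl.sum(),R)
im=np.hstack([cv2.resize(cs[0]["image"][215:295,390:470],(400,400),interpolation=cv2.INTER_CUBIC),cv2.resize(cs[1]["image"][260:350,280:370],(400,400),interpolation=cv2.INTER_CUBIC)])
save(im,"c1.png")
E
python3 m1.py
```

```text
big [[427.6, 238.7], [339.5, 286.8]] [np.int32(32), np.int32(48)] [ 0.45   -0.2747] [-1.54 -0.6   0.17  1.46]
  depthpt [ 0.447 -0.277  0.068] each [ 0.4468 -0.2762  0.072 ]
  depthpt [ 0.445 -0.28   0.071] each [ 0.4451 -0.2804  0.072 ]
small [[429.1, 274.1], [299.6, 314.7]] [np.int32(15), np.int32(29)] [ 0.346  -0.2825] [-0.76 -0.65 -0.14  0.8 ]
  depthpt [ 0.344 -0.281  0.061] each [ 0.3437 -0.2822  0.055 ]
  depthpt [ 0.343 -0.29   0.057] each [ 0.3433 -0.2883  0.055 ]
knob 40 [435.  225.5] [434.5 224.4] [ 0.4885 -0.2962  0.0788]
knob 135 [360.8 287.8] [362.4 287. ] [ 0.4867 -0.3062  0.0728]
knob [ 0.49   -0.3012] [ 0.85 -0.01 -0.3  -0.62]
collar 75 [0.5007 0.0405] 0.0703
brass 13 320.2 219.8 [0.4988 0.0411 0.073 ] [0.4984 0.041  0.0756]
blue 507 ((503.01385498046875, 41.197349548339844), (98.27131652832031, 92.65840148925781), 10.701173782348633)
collar 111 [0.4988 0.0397] 0.0688
brass 37 291.3 195.6 [0.4963 0.0327 0.073 ] [0.4985 0.0369 0.069 ]
blue 440 ((503.42596435546875, 36.665008544921875), (103.57996368408203, 91.38490295410156), 11.390856742858887)
```

View pics/c1.png

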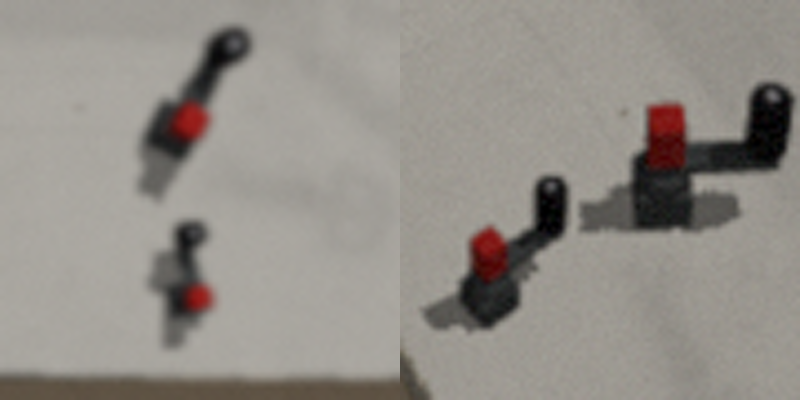

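The crop confirms it: the upper crank (left crop, block at (190,122), top-view pixel about (428,239)) is clearly larger than the lower one. My red mask caught only part of the block, so I refine the threshold.

```bash
cat > m2.py <<'E'
from meas import *
cs=[camera("top"),camera("side")]
hs=[cv2.cvtColor(c["image"],cv2.COLOR_RGB2HSV) for c in cs]
o=[]
for c,h in zip(cs,hs):
    q=w2pix(c,np.array([.448,-.276,.057]))[0]
    u,v=q.round().astype(int);s=c["image"][v-12:v+13,u-12:u+13].astype(float)
    w=np.clip(s[...,0]-np.maximum(s[...,1],s[...,2])-20,0,80)/80
    yy,xx=np.mgrid[v-12:v+13,u-12:u+13];ce=np.array([(w*xx).sum(),(w*yy).sum()])/w.sum();o.append(ce);print(ce.round(2),w.sum().round(1))
    p,_=fit([c],[ce],lambda x,y:box(x,y,.018,.042,.072,-.55),(.448,-.276));print("alone",p.round(4))
p,r=fit(cs,o,lambda x,y:box(x,y,.018,.042,.072,-.55),(.448,-.276));print("both",p.round(4),r.round(2))
E
python3 m2.py
```

```text
[427.67 238.81] 36.4
alone [ 0.4478 -0.2794]
[339.56 289.09] 76.0
alone [ 0.4486 -0.2766]
both [ 0.4481 -0.2778] [-0.56 -0.12  0.12  0.48]
```

```bash
cat > pl.py <<'E'
import sys,numpy as np
from station import get_obs
def tool(dx,dy,yaw): return dx*np.cos(yaw)+dy*np.sin(yaw), dx*np.sin(yaw)-dy*np.cos(yaw)
def st():
    s=get_obs();print("t",round(s["time_s"],2),"p",s["ee_pos"].round(4),"rpy",s["eef_rot"].round(4),"deg",np.degrees(s["eef_rot"][2]).round(2),"F",s["force"].round(2),"w",round(s["grip_width"],4),"g",round(s["grip_force"],1),"q6",s["qpos"][5].round(2));return s
E
python3 - <<'E'
from pl import *
s=st();y=s["eef_rot"][2]
print(np.array(tool(.42-.132,.10-.534,y))/14, np.array(tool(.448-.42,-.278-.10,y)))
E
```

```text
t 1.5 p [0.1322 0.5339 0.2054] rpy [ 3.1416 -0.      2.8988] deg 166.09 F [ 0.5  -1.25 -0.32] w 0.094 g 0.0 q6 -0.07
[-0.02742151 -0.02514447] [-0.1180638  -0.36017904]
```

Emit:
jog_arm([
  [[-0.0274,-0.0251,0],0,0.05],
  [[-0.0274,-0.0251,0],0,0.05],
  [[-0.0274,-0.0251,0],0,0.05],
  [[-0.0274,-0.0251,0],0,0.05],
  [[-0.0274,-0.0251,0],0,0.05],
  [[-0.0274,-0.0251,0],0,0.05],
  [[-0.0274,-0.0251,0],0,0.05],
  [[-0.0274,-0.0251,0],0,0.05],
  [[-0.0274,-0.0251,0],0,0.05],
  [[-0.0274,-0.0251,0],0,0.05],
  [[-0.0274,-0.0251,0],0,0.05],
  [[-0.0274,-0.0251,0],0,0.05],
])

```text
time_s: 2.5
ee_pos: [0.3796, 0.1607, 0.2057]
eef_rot: [3.141, 0.001, 2.899]
force: [0.4, 1.0, -0.3]
grip_width: 0.05
grip_force: 0.0
```

Emit:
jog_arm([
  [[-0.0274,-0.0251,0],0,0.04],
  [[-0.0274,-0.0251,0],0,0.04],
  [[-0.0118,-0.036,0],0,0.04],
  [[-0.0118,-0.036,0],0,0.04],
  [[-0.0118,-0.036,0],0,0.04],
  [[-0.0118,-0.036,0],0,0.04],
  [[-0.0118,-0.036,0],0,0.04],
  [[-0.0118,-0.036,0],0,0.04],
  [[-0.0118,-0.036,0],0,0.04],
  [[-0.0118,-0.036,0],0,0.04],
  [[-0.0118,-0.036,0],0,0.04],
  [[-0.0118,-0.036,0],0,0.04],
])

```text
time_s: 3.5
ee_pos: [0.4478, -0.2793, 0.2055]
eef_rot: [-3.142, 0.0, 2.899]
force: [0.9, 0.2, 0.2]
grip_width: 0.0399
grip_force: 0.0
```

Emit:
jog_arm([
  [[0,0,0],5.4,0.04],
  [[0,0,0],5.4,0.04],
  [[0,0,0],5.3,0.04],
  [[0,0,0],0,0.04],
  [[0,0,0],0,0.04],
])

```text
time_s: 3.92
ee_pos: [0.4481, -0.2772, 0.2055]
eef_rot: [-3.142, 0.0, 2.621]
force: [-0.5, -0.1, -0.2]
grip_width: 0.0404
grip_force: 0.0
```

Run:
```python
from pl import *
s=st();y=s["eef_rot"][2];p=s["ee_pos"]
print(tool(.448-p[0],-.278-p[1],y))
```

```text
t 3.92 p [ 0.4481 -0.2772  0.2055] rpy [-3.1416e+00  1.0000e-04  2.6207e+00] deg 150.16 F [-0.48 -0.14 -0.17] w 0.0404 g 0.0 q6 -1.67
(np.float64(-0.00029150001454485445), np.float64(-0.0006986133261731809))
```

Emit:
jog_arm([
  [[0,-0.0007,0.03],0,0.04],
  [[0,0,0.03],0,0.04],
  [[0,0,0.03],0,0.04],
  [[0,0,0.03],0,0.04],
  [[0,0,0.02],0,0.04],
  [[0,0,0.0125],0,0.04],
  [[0,0,0.01],0,0.04],
  [[0,0,0],0,0.04],
  [[0,0,0],0,0.04],
])

```text
time_s: 4.67
ee_pos: [0.4479, -0.2779, 0.0433]
eef_rot: [-3.142, 0.0, 2.619]
force: [0.2, -0.4, 0.3]
grip_width: 0.0398
grip_force: 0.0
```

Run:
```python
from h import *
c=camera("side");save(cv2.resize(c["image"][190:340,240:440],(800,600),interpolation=cv2.INTER_CUBIC),"c2.png")
```

```text
(no output)
```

View pics/c2.png

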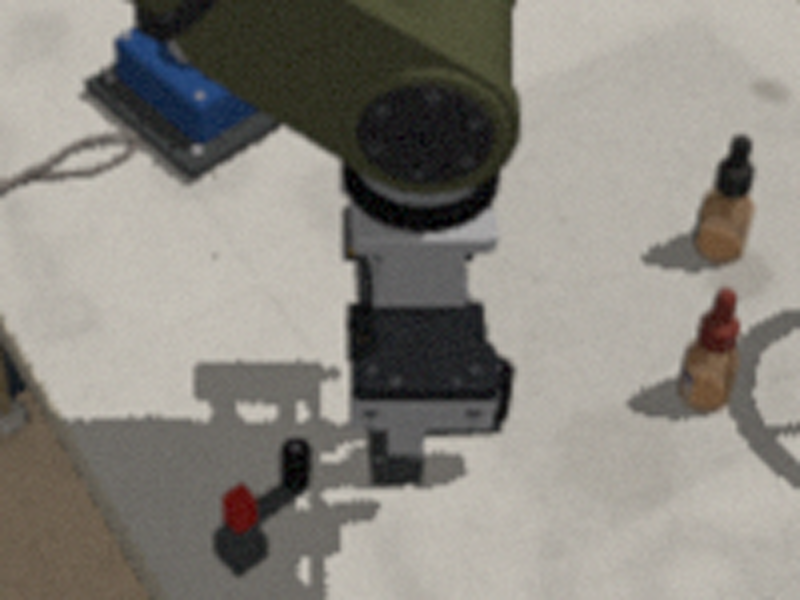

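The finger pad sits in front of the crank's block at about (400,460) in the crop. The handle is hidden behind the gripper body, and nothing has been disturbed. Closing now.

Emit:
jog_arm([
  [[0,0,0],0,0.01],
  [[0,0,0],0,0.01],
  [[0,0,0],0,0.01],
  [[0,0,0],0,0.01],
  [[0,0,0],0,0.01],
  [[0,0,0],0,0.01],
], squeeze=30)

```text
time_s: 5.22
ee_pos: [0.4479, -0.278, 0.0434]
eef_rot: [-3.142, 0.001, 2.618]
force: [-1.4, 1.3, 5.8]
grip_width: 0.018
grip_force: 30.0
```

Run:
```python
from pl import *
s=st();y=s["eef_rot"][2]
print(tool(.4995-.448,.040+.278,y), s["moment"])
```

```text
t 5.22 p [ 0.4479 -0.278   0.0434] rpy [-3.1415e+00  6.0000e-04  2.6178e+00] deg 149.99 F [-1.44  1.28  5.83] w 0.018 g 30.0 q6 -1.67
(np.float64(0.11445733172682901), np.float64(0.3011241757381407)) [0.11079962 0.21099343 0.00255095]
```

Emit:
jog_arm([
  [[0,0,-0.01],0,0.01],
  [[0,0,-0.02],0,0.01],
  [[0,0,-0.032],0,0.01],
  [[0,0,-0.032],0,0.01],
  [[0,0,-0.032],0,0.01],
  [[0,0,0],0,0.01],
])

```text
time_s: 5.72
ee_pos: [0.4495, -0.2791, 0.1755]
eef_rot: [-3.141, 0.009, 2.618]
force: [0.1, -0.9, -0.1]
grip_width: 0.0179
grip_force: 30.0
```

Emit:
jog_arm([
  [[0.0114,0.0301,0],0,0.01],
  [[0.0114,0.0301,0],0,0.01],
  [[0.0114,0.0301,0],0,0.01],
  [[0.0114,0.0301,0],0,0.01],
  [[0.0114,0.0301,0],0,0.01],
  [[0.0114,0.0301,0],0,0.01],
  [[0.0114,0.0301,0],0,0.01],
  [[0.0114,0.0301,0],0,0.01],
  [[0.0114,0.0301,0],0,0.01],
  [[0.0114,0.0301,0],0,0.01],
  [[0,0,0],0,0.01],
  [[0,0,0],0,0.01],
])

```text
time_s: 6.72
ee_pos: [0.4993, 0.0409, 0.1686]
eef_rot: [-3.141, -0.001, 2.621]
force: [-0.2, -0.1, -1.2]
grip_width: 0.018
grip_force: 30.0
```

Run:
```python
from meas import *
from pl import st
s=st();zb=s["ee_pos"][2]-.0433;a=s["eef_rot"][2]+np.pi;print("zb",zb)
k=s["ee_pos"][:2]+.05*np.array([np.cos(a),np.sin(a)]);print("knob expected",k)
ims=[]
for n in("top","side"):
    c=camera(n);P=cloud(c)
    q=w2pix(c,np.array([*k,zb+.064]))[0];print(n,q.round(1))
    g=c["image"].max(2);Z=P[...,2]
    m=(np.hypot(P[...,0]-k[0],P[...,1]-k[1])<.02)&(Z>zb+.046)&(Z<zb+.092)
    ys,xs=np.nonzero(m);
    if len(xs): print(len(xs),xs.mean(),ys.mean(),P[m].mean(0).round(4),P[m].min(0).round(4),P[m].max(0).round(4)); print(w2pix(c,cyl(*k,.011,zb+.044,zb+.084)).min(0),w2pix(c,cyl(*k,.011,zb+.044,zb+.084)).max(0),xs.min(),xs.max(),ys.min(),ys.max())
    u,v=int(q[0]),int(q[1]);ims.append(cv2.resize(c["image"][v-40:v+40,u-40:u+40],(400,400),interpolation=cv2.INTER_CUBIC))
save(np.hstack(ims),"c3.png")
```

```text
t 6.72 p [0.4993 0.0409 0.1686] rpy [-3.1411e+00 -7.0000e-04  2.6205e+00] deg 150.15 F [-0.2  -0.12 -1.19] w 0.018 g 30.0 q6 -1.04
zb 0.12529534929807926
knob expected [0.54264522 0.01605069]
top [329.4 198.4]
side [309.6 158. ]
133 309.09774436090225 158.41353383458647 [0.5374 0.0095 0.1939] [0.5292 0.0018 0.1716] [0.551  0.0223 0.2102]
[305.14968314 148.82048679] [314.0859074  167.07143726] 305 313 151 166
```

View pics/c3.png

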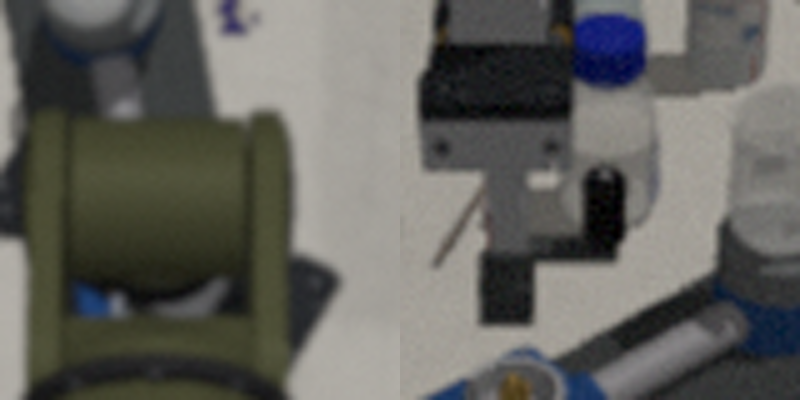

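The handle shows at side pixel (310,159), which matches where I expected it in the hand to within a pixel. The brass nose is at side pixel (292,195), right under the hub. Lowering now and feeling for contact.

Emit:
jog_arm([
  [[0,0,0.015],0,0.01],
  [[0,0,0.02],0,0.01],
  [[0,0,0.008],0,0.01],
  [[0,0,0.002],0,0.01],
  [[0,0,0.002],0,0.01],
  [[0,0,0.002],0,0.01],
  [[0,0,0],0,0.01],
])

```text
time_s: 7.4
ee_pos: [0.4998, 0.0396, 0.1203]
eef_rot: [3.141, 0.001, 2.618]
force: [0.6, 0.8, -1.8]
grip_width: 0.0179
grip_force: 30.0
```

Emit:
jog_arm([
  [[0,0,0.001],0,0.01],
  [[0,0,0.001],0,0.01],
  [[0,0,0.001],0,0.01],
  [[0,0,0.001],0,0.01],
  [[0,0,0],0,0.01],
])

```text
time_s: 7.82
ee_pos: [0.4995, 0.0398, 0.1158]
eef_rot: [-3.142, -0.0, 2.618]
force: [-0.7, 1.3, -1.4]
grip_width: 0.0181
grip_force: 30.0
```

Emit:
jog_arm([
  [[0,0,0.001],0,0.01],
  [[0,0,0.001],0,0.01],
  [[0,0,0],0,0.01],
])

```text
time_s: 8.07
ee_pos: [0.4997, 0.0398, 0.1141]
eef_rot: [3.141, 0.0, 2.618]
force: [-0.5, -0.8, 2.3]
grip_width: 0.0178
grip_force: 30.0
```

Emit:
jog_arm([
  [[0,0,0.001],0,0.01],
  [[0,0,0],0,0.01],
])

```text
time_s: 8.23
ee_pos: [0.4999, 0.0398, 0.1137]
eef_rot: [3.141, 0.001, 2.618]
force: [-2.8, -0.2, 9.6]
grip_width: 0.0175
grip_force: 30.0
```

Emit:
jog_arm([
  [[0,0,0],5,0.01],
  [[0,0,0],5,0.01],
  [[0,0,0],0,0.01],
])

```text
time_s: 8.48
ee_pos: [0.5, 0.0399, 0.1134]
eef_rot: [3.141, 0.001, 2.439]
force: [3.3, 0.1, -1.5]
grip_width: 0.0181
grip_force: 30.0
```

Emit:
jog_arm([
  [[0,0,0],5,0.01],
  [[0,0,0],5,0.01],
  [[0,0,0],0,0.01],
])

```text
time_s: 8.73
ee_pos: [0.4994, 0.0398, 0.1127]
eef_rot: [-3.141, -0.0, 2.267]
force: [-0.7, 0.1, -1.5]
grip_width: 0.0178
grip_force: 30.0
```

Emit:
jog_arm([
  [[0,0,0],5,0.01],
  [[0,0,0],5,0.01],
  [[0,0,0],0,0.01],
])

```text
time_s: 8.98
ee_pos: [0.4997, 0.0397, 0.1128]
eef_rot: [3.141, 0.0, 2.095]
force: [1.4, 0.3, -2.4]
grip_width: 0.0178
grip_force: 30.0
```

Emit:
jog_arm([
  [[0,0,0],-4,0.01],
  [[0,0,0.001],-4,0.01],
  [[0,0,0.001],0,0.01],
  [[0,0,0.001],0,0.01],
  [[0,0,0],0,0.01],
])

```text
time_s: 9.4
ee_pos: [0.4993, 0.0398, 0.1096]
eef_rot: [-3.141, -0.0, 2.234]
force: [0.0, 0.1, -1.1]
grip_width: 0.0176
grip_force: 30.0
```

Emit:
jog_arm([
  [[0,0,0.0015],0,0.01],
  [[0,0,0.0015],0,0.01],
  [[0,0,0.0015],0,0.01],
  [[0,0,0.0015],0,0.01],
  [[0,0,0],0,0.01],
])

```text
time_s: 9.82
ee_pos: [0.4994, 0.0398, 0.1036]
eef_rot: [-3.141, -0.0, 2.234]
force: [0.7, -0.7, -1.7]
grip_width: 0.018
grip_force: 30.0
```

Emit:
jog_arm([
  [[0,0,0.0015],0,0.01],
  [[0,0,0.0015],0,0.01],
  [[0,0,0.0015],0,0.01],
  [[0,0,0.001],0,0.01],
  [[0,0,0],0,0.01],
])

```text
time_s: 10.23
ee_pos: [0.4995, 0.0398, 0.0982]
eef_rot: [-3.141, -0.0, 2.234]
force: [-0.2, 0.5, -1.3]
grip_width: 0.0182
grip_force: 30.0
```

Emit:
jog_arm([
  [[0,0,0.001],0,0.01],
  [[0,0,0.001],0,0.01],
  [[0,0,0],0,0.01],
])

```text
time_s: 10.48
ee_pos: [0.4996, 0.0398, 0.0964]
eef_rot: [3.141, 0.0, 2.234]
force: [0.3, 0.2, -1.7]
grip_width: 0.0177
grip_force: 30.0
```

Emit:
jog_arm([
  [[0,0,0.0005],0,0.01],
  [[0,0,0],0,0.01],
])

```text
time_s: 10.65
ee_pos: [0.4997, 0.0398, 0.0963]
eef_rot: [3.141, 0.0, 2.234]
force: [-1.7, -0.1, 4.8]
grip_width: 0.0178
grip_force: 30.0
```

The crank is seated: contact came at TCP z = 0.0963, exactly the disc height. I release it, rise and move over to the handle.

Emit:
jog_arm([
  [[0,0,-0.0005],0,0.036],
  [[0,0,0],0,0.036],
  [[0,0,0],0,0.036],
  [[0,0,-0.01],0,0.036],
  [[0,0,-0.02],0,0.036],
  [[0,0,-0.025],0,0.036],
  [[-0.025,0,0],0,0.036],
  [[-0.025,0,0],0,0.036],
  [[0,0,0],0,0.036],
  [[0,0,0],0,0.036],
])

```text
time_s: 11.48
ee_pos: [0.5306, -0.0002, 0.1518]
eef_rot: [3.142, 0.0, 2.232]
force: [0.3, 0.5, -0.5]
grip_width: 0.036
grip_force: 0.0
```

Run:
```python
from meas import *
from pl import st
s=st();ims=[]
c=camera("side");k=s["ee_pos"][:2];print(w2pix(c,cyl(*k,.011,.097,.137)).min(0),w2pix(c,cyl(*k,.011,.097,.137)).max(0))
u,v=w2pix(c,np.array([*k,.1]))[0].astype(int);print(u,v)
save(cv2.resize(c["image"][v-45:v+45,u-50:u+70],(800,600),interpolation=cv2.INTER_CUBIC),"c4.png")
```

```text
t 11.48 p [ 5.306e-01 -2.000e-04  1.518e-01] rpy [3.1415 0.     2.2324] deg 127.91 F [ 0.27  0.49 -0.46] w 0.036 g 0.0 q6 -0.73
[304.33269469 176.74854528] [313.00765238 194.23743978]
308 190
```

View pics/c4.png

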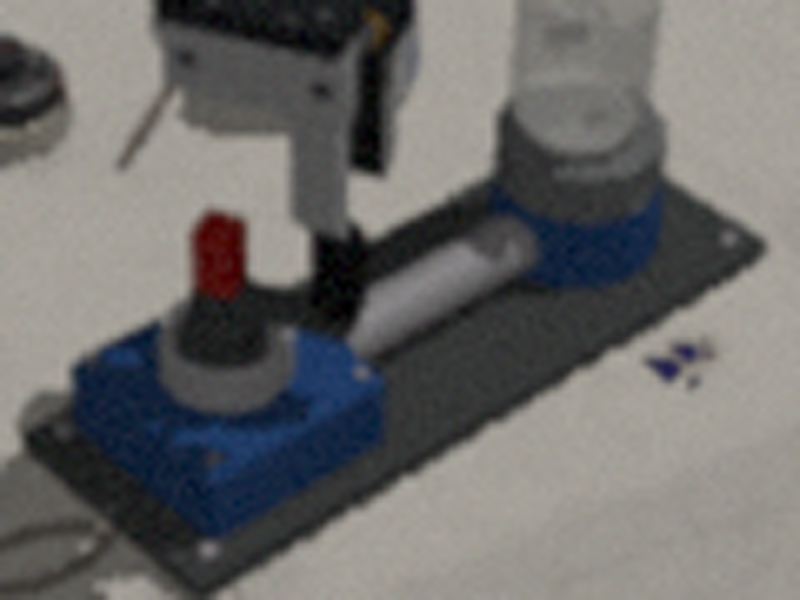

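The crank stands fully down in the collar, with the block at crop (217,255) and the handle at about (340,290) directly under the fingers. Descending and closing gently on the handle.

Emit:
jog_arm([
  [[0,0,0.02],0,0.036],
  [[0,0,0.02],0,0.036],
  [[0,0,0.006],0,0.036],
  [[0,0,0],0,0.036],
  [[0,0,0],0,0.015],
  [[0,0,0],0,0.015],
  [[0,0,0],0,0.015],
  [[0,0,0],0,0.015],
  [[0,0,0],0,0.015],
], squeeze=6)

```text
time_s: 12.28
ee_pos: [0.5309, 0.0003, 0.1063]
eef_rot: [3.14, 0.001, 2.234]
force: [1.0, -1.0, 5.0]
grip_width: 0.0219
grip_force: 6.0
```

```bash
cat > wind.py <<'E'
from pl import *
def rows(a0,da,n,cx,cy,yaw,R=.05,p=None):
    "a: crank angle (deg), clockwise = decreasing; rows in tool axes from commanded p"
    a=np.radians(a0+da*np.arange(n+1));P=np.c_[cx+R*np.cos(a),cy+R*np.sin(a)]
    if p is not None:P[0]=p
    d=np.diff(P,axis=0)
    for x,y in d: print([[round(float(v),4) for v in tool(x,y,yaw)]+[0],0,.015],end=",")
    print(P[-1])
E
python3 - <<'E'
from wind import *
s=st();p=s["ee_pos"][:2];c=np.array([.4996,.0398]);d=p-c;print(np.hypot(*d),np.degrees(np.arctan2(d[1],d[0])))
rows(-52,-7.5,8,*c,s["eef_rot"][2])
E
```

```text
t 12.28 p [5.309e-01 3.000e-04 1.063e-01] rpy [3.1403e+00 1.3000e-03 2.2338e+00] deg 127.99 F [ 1.01 -1.04  5.01] w 0.0219 g 6.0 q6 -0.73
0.05042706718769541 -51.63572155864716
[[0.0004, -0.0065, 0], 0, 0.015],[[0.0013, -0.0064, 0], 0, 0.015],[[0.0021, -0.0062, 0], 0, 0.015],[[0.0029, -0.0059, 0], 0, 0.015],[[0.0036, -0.0054, 0], 0, 0.015],[[0.0043, -0.0049, 0], 0, 0.015],[[0.0049, -0.0043, 0], 0, 0.015],[[0.0054, -0.0036, 0], 0, 0.015],[ 0.48086967 -0.00655919]
```

Emit:
jog_arm([
  [[0.0004,-0.0065,-0.0005],0,0.015],
  [[0.0013,-0.0064,0],0,0.015],
  [[0.0021,-0.0062,0],0,0.015],
  [[0.0029,-0.0059,0],0,0.015],
])

```text
time_s: 12.62
ee_pos: [0.5061, -0.0104, 0.1064]
eef_rot: [3.141, 0.001, 2.233]
force: [1.9, -2.4, 4.6]
grip_width: 0.0221
grip_force: 6.0
```

Emit:
jog_arm([
  [[0.0036,-0.0054,0],0,0.015],
  [[0.0043,-0.0049,0],0,0.015],
  [[0.0049,-0.0043,0],0,0.015],
  [[0.0054,-0.0036,0],0,0.015],
])

```text
time_s: 12.95
ee_pos: [0.4802, -0.0067, 0.1061]
eef_rot: [3.141, 0.0, 2.234]
force: [2.0, -1.2, 4.2]
grip_width: 0.0224
grip_force: 6.0
```

Run:
```python
from wind import *
s=st();p=s["ee_pos"][:2];c=np.array([.4996,.0398]);d=p-c;print(np.hypot(*d),np.degrees(np.arctan2(d[1],d[0])))
rows(-112,-10,12,*c,2.234)
rows(-232,-10,12,*c,2.234)
rows(8,-10,12,*c,2.234)
```

```text
t 12.95 p [ 0.4802 -0.0067  0.1061] rpy [3.1415e+00 1.0000e-04 2.2335e+00] deg 127.97 F [ 1.96 -1.18  4.23] w 0.0224 g 6.0 q6 -0.75
0.05033015064752727 -112.63550928925481
[[0.0079, -0.0037, 0], 0, 0.015],[[0.0084, -0.0023, 0], 0, 0.015],[[0.0087, -0.0008, 0], 0, 0.015],[[0.0087, 0.0008, 0], 0, 0.015],[[0.0084, 0.0023, 0], 0, 0.015],[[0.0079, 0.0037, 0], 0, 0.015],[[0.0071, 0.005, 0], 0, 0.015],[[0.0062, 0.0062, 0], 0, 0.015],[[0.005, 0.0071, 0], 0, 0.015],[[0.0037, 0.0079, 0], 0, 0.015],[[0.0023, 0.0084, 0], 0, 0.015],[[0.0008, 0.0087, 0], 0, 0.015],[0.46881693 0.07920054]
[[-0.0008, 0.0087, 0], 0, 0.015],[[-0.0023, 0.0084, 0], 0, 0.015],[[-0.0037, 0.0079, 0], 0, 0.015],[[-0.005, 0.0071, 0], 0, 0.015],[[-0.0062, 0.0062, 0], 0, 0.015],[[-0.0071, 0.005, 0], 0, 0.015],[[-0.0079, 0.0037, 0], 0, 0.015],[[-0.0084, 0.0023, 0], 0, 0.015],[[-0.0087, 0.0008, 0], 0, 0.015],[[-0.0087, -0.0008, 0], 0, 0.015],[[-0.0084, -0.0023, 0], 0, 0.015],[[-0.0079, -0.0037, 0], 0, 0.015],[0.5491134  0.04675866]
[[-0.0071, -0.005, 0], 0, 0.015],[[-0.0062, -0.0062, 0], 0, 0.015],[[-0.005, -0.0071, 0], 0, 0.015],[[-0.0037, -0.0079, 0], 0, 0.015],[[-0.0023, -0.0084, 0], 0, 0.015],[[-0.0008, -0.0087, 0], 0, 0.015],[[0.0008, -0.0087, 0], 0, 0.015],[[0.0023, -0.0084, 0], 0, 0.015],[[0.0037, -0.0079, 0], 0, 0.015],[[0.005, -0.0071, 0], 0, 0.015],[[0.0062, -0.0062, 0], 0, 0.015],[[0.0071, -0.005, 0], 0, 0.015],[ 0.48086967 -0.00655919]
```

Emit:
jog_arm([
  [[0.0079,-0.0037,0],0,0.015],
  [[0.0084,-0.0023,0],0,0.015],
  [[0.0087,-0.0008,0],0,0.015],
  [[0.0087,0.0008,0],0,0.015],
  [[0.0084,0.0023,0],0,0.015],
  [[0.0079,0.0037,0],0,0.015],
])

```text
time_s: 13.45
ee_pos: [0.4497, 0.0337, 0.1058]
eef_rot: [-3.141, 0.0, 2.234]
force: [5.0, -2.1, 0.5]
grip_width: 0.0219
grip_force: 6.0
```

Emit:
jog_arm([
  [[0.0071,0.005,0],0,0.015],
  [[0.0062,0.0062,0],0,0.015],
  [[0.005,0.0071,0],0,0.015],
  [[0.0037,0.0079,0],0,0.015],
  [[0.0023,0.0084,0],0,0.015],
  [[0.0008,0.0087,0],0,0.015],
])

```text
time_s: 13.95
ee_pos: [0.469, 0.0801, 0.1057]
eef_rot: [-3.141, -0.001, 2.234]
force: [-1.4, -1.8, 1.8]
grip_width: 0.0217
grip_force: 6.0
```

Emit:
jog_arm([
  [[-0.0008,0.0087,0],0,0.015],
  [[-0.0023,0.0084,0],0,0.015],
  [[-0.0037,0.0079,0],0,0.015],
  [[-0.005,0.0071,0],0,0.015],
  [[-0.0062,0.0062,0],0,0.015],
  [[-0.0071,0.005,0],0,0.015],
])

```text
time_s: 14.45
ee_pos: [0.5196, 0.0862, 0.1061]
eef_rot: [3.141, 0.0, 2.234]
force: [-0.4, 2.8, 3.8]
grip_width: 0.0217
grip_force: 6.0
```

Emit:
jog_arm([
  [[-0.0079,0.0037,0],0,0.015],
  [[-0.0084,0.0023,0],0,0.015],
  [[-0.0087,0.0008,0],0,0.015],
  [[-0.0087,-0.0008,0],0,0.015],
  [[-0.0084,-0.0023,0],0,0.015],
  [[-0.0079,-0.0037,0],0,0.015],
])

```text
time_s: 14.95
ee_pos: [0.5505, 0.0457, 0.1063]
eef_rot: [3.14, 0.001, 2.234]
force: [3.9, 2.4, 3.9]
grip_width: 0.022
grip_force: 6.0
```

Run:
```python
from h import *
from pl import st
s=st();p=s["ee_pos"][:2];c=np.array([.4996,.0398]);d=p-c;print(np.hypot(*d),np.degrees(np.arctan2(d[1],d[0])))
c=camera("side")
save(cv2.resize(c["image"][135:235,250:400],(798,532),interpolation=cv2.INTER_CUBIC),"c5.png")
```

```text
t 14.95 p [0.5505 0.0457 0.1063] rpy [3.1399e+00 1.4000e-03 2.2335e+00] deg 127.97 F [3.87 2.4  3.94] w 0.022 g 6.0 q6 -0.65
0.051267766360005365 6.610372195047639
```

View pics/c5.png

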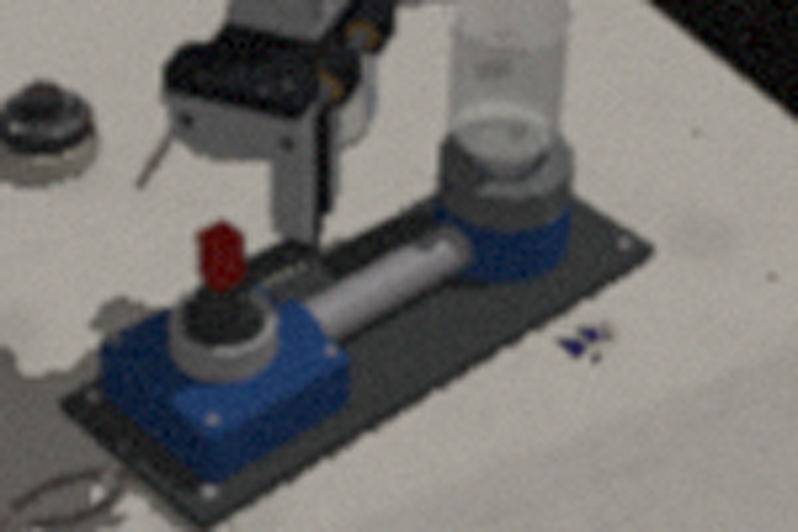

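The block at crop (220,260) is still fully down, the handle has gone round to the far side, and the beaker at (505,100) stands on the platform and is just rising. Forces are below 6 N, so I keep winding.

Emit:
jog_arm([
  [[-0.0071,-0.005,0],0,0.015],
  [[-0.0062,-0.0062,0],0,0.015],
  [[-0.005,-0.0071,0],0,0.015],
  [[-0.0037,-0.0079,0],0,0.015],
  [[-0.0023,-0.0084,0],0,0.015],
  [[-0.0008,-0.0087,0],0,0.015],
  [[0.0008,-0.0087,0],0,0.015],
  [[0.0023,-0.0084,0],0,0.015],
  [[0.0037,-0.0079,0],0,0.015],
  [[0.005,-0.0071,0],0,0.015],
  [[0.0062,-0.0062,0],0,0.015],
  [[0.0071,-0.005,0],0,0.015],
])

```text
time_s: 16.0
ee_pos: [0.4799, -0.0065, 0.1059]
eef_rot: [-3.141, -0.0, 2.234]
force: [2.5, -0.2, 2.5]
grip_width: 0.0218
grip_force: 6.0
```

Emit:
jog_arm([
  [[0.0079,-0.0037,0],0,0.015],
  [[0.0084,-0.0023,0],0,0.015],
  [[0.0087,-0.0008,0],0,0.015],
  [[0.0087,0.0008,0],0,0.015],
  [[0.0084,0.0023,0],0,0.015],
  [[0.0079,0.0037,0],0,0.015],
])

```text
time_s: 16.5
ee_pos: [0.4498, 0.0337, 0.1058]
eef_rot: [-3.141, 0.0, 2.234]
force: [5.6, -0.3, -2.5]
grip_width: 0.0219
grip_force: 6.0
```

Emit:
jog_arm([
  [[0.0071,0.005,0],0,0.015],
  [[0.0062,0.0062,0],0,0.015],
  [[0.005,0.0071,0],0,0.015],
  [[0.0037,0.0079,0],0,0.015],
  [[0.0023,0.0084,0],0,0.015],
  [[0.0008,0.0087,0],0,0.015],
])

```text
time_s: 17.0
ee_pos: [0.469, 0.0801, 0.1058]
eef_rot: [-3.141, -0.001, 2.234]
force: [-0.9, -3.4, 0.3]
grip_width: 0.0218
grip_force: 6.0
```

Emit:
jog_arm([
  [[-0.0008,0.0087,0],0,0.015],
  [[-0.0023,0.0084,0],0,0.015],
  [[-0.0037,0.0079,0],0,0.015],
  [[-0.005,0.0071,0],0,0.015],
  [[-0.0062,0.0062,0],0,0.015],
  [[-0.0071,0.005,0],0,0.015],
])

```text
time_s: 17.5
ee_pos: [0.5196, 0.0862, 0.1061]
eef_rot: [3.141, -0.0, 2.234]
force: [-1.3, 3.1, 3.5]
grip_width: 0.0215
grip_force: 6.0
```

Run:
```python
from h import *
from wind import *
s=st();p=s["ee_pos"][:2];c=np.array([.4996,.0398]);d=p-c;print(np.hypot(*d),np.degrees(np.arctan2(d[1],d[0])))
c=camera("side")
save(cv2.resize(c["image"][125:235,250:400],(798,585),interpolation=cv2.INTER_CUBIC),"c6.png")
rows(-292,-5,20,.4996,.0398,2.234)
```

```text
t 17.5 p [0.5196 0.0862 0.1061] rpy [ 3.1408e+00 -1.0000e-04  2.2339e+00] deg 127.99 F [-1.33  3.12  3.47] w 0.0215 g 6.0 q6 -0.57
0.05056068553132494 66.72330684497008
[[-0.0039, 0.002, 0], 0, 0.015],[[-0.004, 0.0017, 0], 0, 0.015],[[-0.0042, 0.0013, 0], 0, 0.015],[[-0.0043, 0.0009, 0], 0, 0.015],[[-0.0043, 0.0006, 0], 0, 0.015],[[-0.0044, 0.0002, 0], 0, 0.015],[[-0.0044, -0.0002, 0], 0, 0.015],[[-0.0043, -0.0006, 0], 0, 0.015],[[-0.0043, -0.0009, 0], 0, 0.015],[[-0.0042, -0.0013, 0], 0, 0.015],[[-0.004, -0.0017, 0], 0, 0.015],[[-0.0039, -0.002, 0], 0, 0.015],[[-0.0037, -0.0023, 0], 0, 0.015],[[-0.0035, -0.0027, 0], 0, 0.015],[[-0.0032, -0.0029, 0], 0, 0.015],[[-0.0029, -0.0032, 0], 0, 0.015],[[-0.0027, -0.0035, 0], 0, 0.015],[[-0.0023, -0.0037, 0], 0, 0.015],[[-0.002, -0.0039, 0], 0, 0.015],[[-0.0017, -0.004, 0], 0, 0.015],[0.5420024  0.01330404]
```

View pics/c6.png

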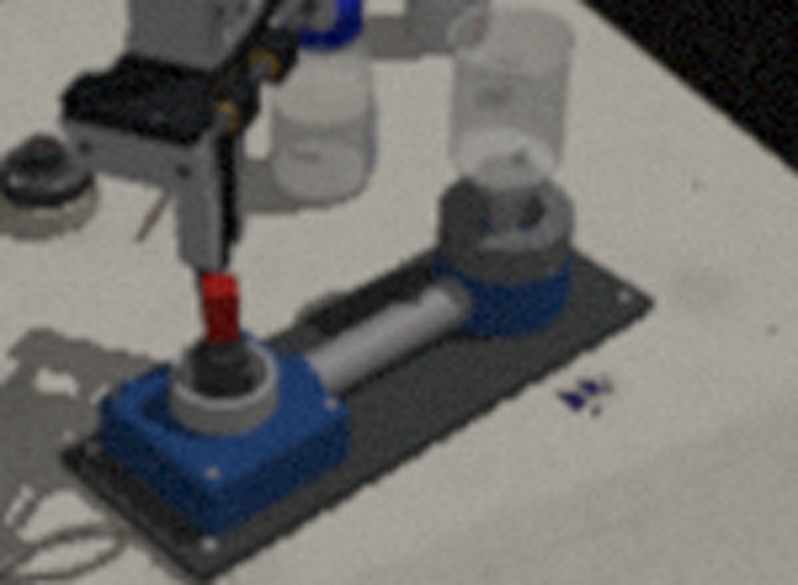

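Run:
```python
from meas import *
c=camera("side")
for z in(.074,.084,.094,.099,.104): print(z,w2pix(c,cyl(.696,.078,.034,z,z)).min(0).round(1),w2pix(c,cyl(.696,.078,.034,z,z)).max(0).round(1))
```

```text
0.074 [333.  157.2] [356.4 171.2]
0.084 [333.1 154.4] [356.7 168.4]
0.094 [333.2 151.6] [356.9 165.6]
0.099 [333.3 150.2] [357.  164.1]
0.104 [333.4 148.8] [357.2 162.7]
```

Emit:
jog_arm([
  [[-0.0079,0.0037,0],0,0.015],
  [[-0.0084,0.0023,0],0,0.015],
  [[-0.0087,0.0008,0],0,0.015],
])

```text
time_s: 17.85
ee_pos: [0.54, 0.0704, 0.1062]
eef_rot: [3.14, 0.0, 2.234]
force: [1.2, 4.1, 3.7]
grip_width: 0.022
grip_force: 6.0
```

Run:
```python
from meas import *
ref=cv2.cvtColor(cv2.imread("pics/side0.png"),cv2.COLOR_BGR2RGB)
c=camera("side");im=c["image"];cv2.imwrite("pics/side_now.png",im[...,::-1])
def prof(g,u0,v0,v1,w=21): return g
for (u,v,w,h) in((330,140,30,22),(334,145,24,20),(334,130,24,35)):
    t=ref[v:v+h,u:u+w].mean(2).astype(np.float32);s=im[v-25:v+h+6,u-4:u+w+5].mean(2).astype(np.float32)
    r=cv2.matchTemplate(s,t,cv2.TM_CCOEFF_NORMED);_,m,_,l=cv2.minMaxLoc(r);y=l[1]
    col=r[:,l[0]];sub=0
    if 0<y<len(col)-1: sub=.5*(col[y-1]-col[y+1])/(col[y-1]-2*col[y]+col[y+1])
    print(m,"dx",l[0]-4,"dy",y+sub-25,"lift mm ring+",-(y+sub-25)/.28)
P=cloud(c);m=np.hypot(P[...,0]-.696,P[...,1]-.078)<.038
print(np.histogram(P[m][:,2],bins=np.arange(.06,.21,.01)))
```

```text
0.7009102702140808 dx 0 dy -5.001915 lift mm ring+ 17.863981
0.5184935331344604 dx 0 dy -0.19598198 lift mm ring+ 0.6999356
0.49607110023498535 dx 0 dy 0.120821 lift mm ring+ -0.43150356
(array([ 81, 196,   7,  20,  32,  60,  66,  65,  96, 111, 113, 119,  36,
         0]), array([0.06, 0.07, 0.08, 0.09, 0.1 , 0.11, 0.12, 0.13, 0.14, 0.15, 0.16,
       0.17, 0.18, 0.19, 0.2 ]))
```

Emit:
jog_arm([
  [[-0.0052,-0.0003,0],6,0.015],
  [[-0.0052,-0.0003,0],6,0.015],
  [[-0.0052,-0.0003,0],6,0.015],
  [[-0.0053,-0.0002,0],6,0.015],
  [[-0.0052,-0.0003,0],6,0.015],
], squeeze=5)

```text
time_s: 18.32
ee_pos: [0.5494, 0.0461, 0.106]
eef_rot: [3.141, 0.0, 1.705]
force: [0.9, 2.1, 3.8]
grip_width: 0.022
grip_force: 5.0
```

```bash
cat > chk.py <<'E'
from wind import *
s=st();p=s["ee_pos"][:2];c=np.array([.4996,.0398]);d=p-c;y=s["eef_rot"][2]
print("R",np.hypot(*d).round(4),"ang",np.degrees(np.arctan2(d[1],d[0])).round(1),"tangent if yaw-90:",np.degrees(y).round(1)-90,"F tool x,y",np.round(tool(*s["force"][:2],y),2),"q6",s["qpos"][5].round(2))
E
python3 chk.py
```

```text
t 18.32 p [0.5494 0.0461 0.106 ] rpy [3.1414e+00 3.0000e-04 1.7047e+00] deg 97.67 F [0.95 2.11 3.8 ] w 0.022 g 5.0 q6 -0.12
R 0.0502 ang 7.2 tangent if yaw-90: 7.700000000000003 F tool x,y [1.97 1.22] q6 -0.12
```

Emit:
jog_arm([
  [[-0.0052,-0.0003,0],6,0.015],
  [[-0.0052,-0.0003,0],6,0.015],
  [[-0.0052,-0.0003,0],6,0.015],
  [[-0.0053,-0.0002,0],6,0.015],
  [[-0.0052,-0.0003,0],6,0.015],
])

```text
time_s: 18.73
ee_pos: [0.5456, 0.0204, 0.1057]
eef_rot: [-3.141, 0.001, 1.181]
force: [-1.2, 2.2, 3.1]
grip_width: 0.0219
grip_force: 5.0
```

```bash
python3 chk.py
python3 - <<'E'
from meas import *
c=camera("side");P=cloud(c);m=np.hypot(P[...,0]-.696,P[...,1]-.078)<.045
print(np.percentile(P[m][:,2],[80,90,95,98,100]).round(4))
save(cv2.resize(c["image"][110:200,300:390],(600,600),interpolation=cv2.INTER_CUBIC),"c7.png")
E
```

```text
t 18.73 p [0.5456 0.0204 0.1057] rpy [-3.1406e+00  7.0000e-04  1.1810e+00] deg 67.67 F [-1.22  2.19  3.12] w 0.0219 g 5.0 q6 0.36
R 0.0499 ang -22.9 tangent if yaw-90: -22.299999999999997 F tool x,y [ 1.56 -1.96] q6 0.36
[0.1543 0.1746 0.1814 0.1842 0.1877]
```

View pics/c7.png

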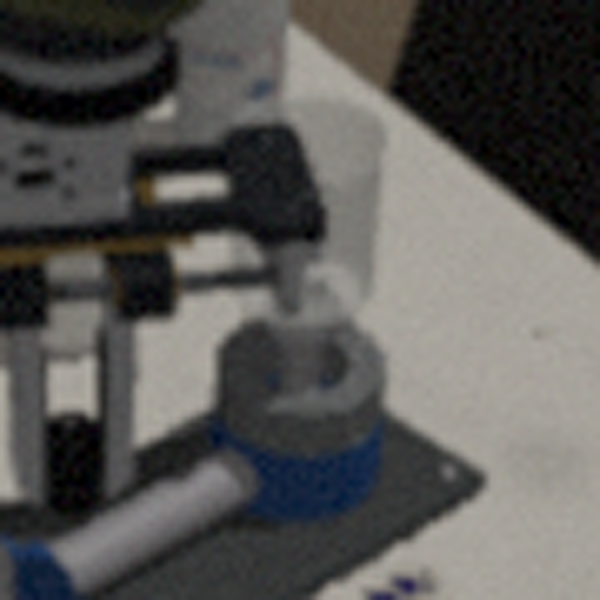

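The beaker at crop (350,200) stands upright well above the ring, and the handle is held between the pads at (75,460). Continuing.

Emit:
jog_arm([
  [[-0.0052,-0.0003,0],6,0.015],
  [[-0.0052,-0.0003,0],6,0.015],
  [[-0.0052,-0.0003,0],6,0.015],
  [[-0.0053,-0.0002,0],6,0.015],
])

```text
time_s: 19.12
ee_pos: [0.5338, 0.0037, 0.1056]
eef_rot: [-3.14, 0.001, 0.765]
force: [-1.7, 2.8, 1.9]
grip_width: 0.0221
grip_force: 5.0
```

```bash
python3 chk.py
```

```text
t 19.12 p [0.5338 0.0037 0.1056] rpy [-3.1405e+00  9.0000e-04  7.6500e-01] deg 43.83 F [-1.65  2.85  1.86] w 0.0221 g 5.0 q6 0.74
R 0.0498 ang -46.6 tangent if yaw-90: -46.2 F tool x,y [ 0.78 -3.2 ] q6 0.74
```

Emit:
jog_arm([
  [[-0.0035,-0.0001,0],4,0.015],
  [[-0.0035,-0.0001,0],4,0.015],
  [[-0.0035,-0.0001,0],4,0.015],
])

```text
time_s: 19.37
ee_pos: [0.5255, -0.0027, 0.1055]
eef_rot: [-3.14, 0.001, 0.557]
force: [-1.2, 4.9, 1.8]
grip_width: 0.0217
grip_force: 5.0
```

```bash
python3 chk.py
```

```text
t 19.37 p [ 0.5255 -0.0027  0.1055] rpy [-3.1405e+00  1.1000e-03  5.5720e-01] deg 31.93 F [-1.22  4.9   1.84] w 0.0217 g 5.0 q6 0.94
R 0.0497 ang -58.6 tangent if yaw-90: -58.1 F tool x,y [ 1.56 -4.8 ] q6 0.94
```

Emit:
jog_arm([
  [[-0.0035,-0.0003,0],4,0.015],
  [[-0.0035,-0.0002,0],4,0.015],
  [[-0.0035,-0.0002,0],4,0.015],
])

```text
time_s: 19.62
ee_pos: [0.516, -0.0069, 0.1056]
eef_rot: [-3.141, 0.001, 0.348]
force: [-0.2, 3.7, 0.8]
grip_width: 0.0218
grip_force: 5.0
```

```bash
python3 chk.py
```

```text
t 19.62 p [ 0.516  -0.0069  0.1056] rpy [-3.1409e+00  8.0000e-04  3.4790e-01] deg 19.93 F [-0.24  3.74  0.77] w 0.0218 g 5.0 q6 1.14
R 0.0496 ang -70.6 tangent if yaw-90: -70.1 F tool x,y [ 1.05 -3.6 ] q6 1.14
```

Emit:
jog_arm([
  [[-0.0035,-0.0002,0],4,0.015],
  [[-0.0035,-0.0001,0],4,0.015],
  [[-0.0035,-0.0001,0],4,0.015],
])

```text
time_s: 19.87
ee_pos: [0.5059, -0.0094, 0.1056]
eef_rot: [-3.141, 0.001, 0.138]
force: [0.4, 5.6, 1.1]
grip_width: 0.0225
grip_force: 5.0
```

```bash
python3 chk.py
```

```text
t 19.87 p [ 0.5059 -0.0094  0.1056] rpy [-3.1411e+00  8.0000e-04  1.3840e-01] deg 7.93 F [0.39 5.62 1.14] w 0.0225 g 5.0 q6 1.34
R 0.0496 ang -82.7 tangent if yaw-90: -82.1 F tool x,y [ 1.16 -5.51] q6 1.34
```

Emit:
jog_arm([
  [[-0.0035,-0.0004,0],4,0.015],
  [[-0.0035,-0.0002,0],4,0.015],
  [[-0.0035,-0.0002,0],4,0.015],
])

```text
time_s: 20.12
ee_pos: [0.4955, -0.0094, 0.1057]
eef_rot: [-3.142, 0.0, -0.071]
force: [1.6, 3.9, 0.5]
grip_width: 0.0222
grip_force: 5.0
```

```bash
python3 chk.py
```

```text
t 20.12 p [ 0.4955 -0.0094  0.1057] rpy [-3.1415e+00  4.0000e-04 -7.1100e-02] deg -4.07 F [1.63 3.86 0.47] w 0.0222 g 5.0 q6 1.55
R 0.0494 ang -94.7 tangent if yaw-90: -94.1 F tool x,y [ 1.35 -3.97] q6 1.55
```

Emit:
jog_arm([
  [[-0.0035,-0.0002,0],4,0.015],
  [[-0.0035,-0.0002,0],4,0.015],
  [[-0.0035,-0.0001,0],4,0.015],
])

```text
time_s: 20.37
ee_pos: [0.4856, -0.0073, 0.1058]
eef_rot: [-3.141, -0.0, -0.281]
force: [2.7, 5.4, -1.8]
grip_width: 0.0215
grip_force: 4.9
```

```bash
python3 chk.py
```

```text
t 20.37 p [ 0.4856 -0.0073  0.1058] rpy [-3.141e+00 -5.000e-04 -2.805e-01] deg -16.07 F [ 2.66  5.42 -1.81] w 0.0215 g 4.9 q6 1.76
R 0.0491 ang -106.6 tangent if yaw-90: -106.1 F tool x,y [ 1.06 -5.95] q6 1.76
```

Emit:
jog_arm([
  [[-0.0026,-0.0006,0],3,0.015],
  [[-0.0026,-0.0002,0],3,0.015],
  [[-0.0026,-0.0001,0],3,0.015],
])

```text
time_s: 20.62
ee_pos: [0.4779, -0.0043, 0.1055]
eef_rot: [3.141, 0.001, -0.437]
force: [0.4, -0.6, 0.0]
grip_width: 0.0149
grip_force: 0.0
```

```bash
python3 chk.py
```

```text
t 20.62 p [ 0.4779 -0.0043  0.1055] rpy [ 3.1406e+00  8.0000e-04 -4.3660e-01] deg -25.01 F [ 0.41 -0.63  0.02] w 0.0149 g 0.0 q6 1.92
R 0.0492 ang -116.2 tangent if yaw-90: -115.0 F tool x,y [0.64 0.39] q6 1.92
```

Emit:
jog_arm([
  [[-0.0026,-0.0001,0],3,0.015],
  [[-0.0026,-0.0001,0],3,0.015],
  [[-0.0026,-0.0001,0],3,0.015],
])

```text
time_s: 20.87
ee_pos: [0.4712, -0.0005, 0.1055]
eef_rot: [3.14, 0.001, -0.594]
force: [0.6, -0.3, 0.1]
grip_width: 0.0151
grip_force: 0.0
```

```bash
python3 chk.py
```

```text
t 20.87 p [ 0.4712 -0.0005  0.1055] rpy [ 3.1405e+00  6.0000e-04 -5.9380e-01] deg -34.02 F [ 0.56 -0.28  0.15] w 0.0151 g 0.0 q6 2.09
R 0.0493 ang -125.2 tangent if yaw-90: -124.0 F tool x,y [ 0.62 -0.08] q6 2.09
```

The grip slid off the handle without any force spike. I stop and look.

Emit:
jog_arm([
  [[0,0,-0.015],0,0.015],
  [[0,0,-0.03],0,0.015],
  [[0,0,0],0,0.036],
  [[0,0,0],0,0.036],
])

```text
time_s: 21.2
ee_pos: [0.472, -0.0005, 0.1517]
eef_rot: [-3.141, -0.002, -0.592]
force: [-0.2, 0.4, -0.3]
grip_width: 0.025
grip_force: 0.0
```

```bash
cat > kn.py <<'E'
from meas import *
from pl import st
st()
c=camera("side");P=cloud(c);C=np.array([.4996,.0398])
r=np.hypot(P[...,0]-C[0],P[...,1]-C[1]);m=(r>.03)&(r<.07)&(P[...,2]>.103)&(P[...,2]<.142)&(c["image"].max(2)<80)
n,l,s,ce=cv2.connectedComponentsWithStats(m.astype(np.uint8))
for i in range(1,n):
    if s[i,4]>15:
        Q=P[l==i];d=np.median(Q,0)[:2]-C;print(s[i].tolist(),ce[i].round(1),np.median(Q,0).round(4),Q[:,2].max().round(3),"ang",np.degrees(np.arctan2(d[1],d[0])).round(1))
save(cv2.resize(c["image"][125:225,255:388],(798,600),interpolation=cv2.INTER_CUBIC),"c8.png")
m=np.hypot(P[...,0]-.696,P[...,1]-.078)<.045;print(np.percentile(P[m][:,2],[90,95,98,100]).round(4))
E
python3 kn.py
```

```text
t 21.2 p [ 0.472  -0.0005  0.1517] rpy [-3.1412e+00 -1.9000e-03 -5.9180e-01] deg -33.91 F [-0.24  0.35 -0.31] w 0.025 g 0.0 q6 2.08
[296, 184, 8, 16, 105] [299.6 191.4] [ 0.4945 -0.0172  0.1256] 0.139 ang -95.1
[0.1793 0.1859 0.1885 0.1912]
```

View pics/c8.png

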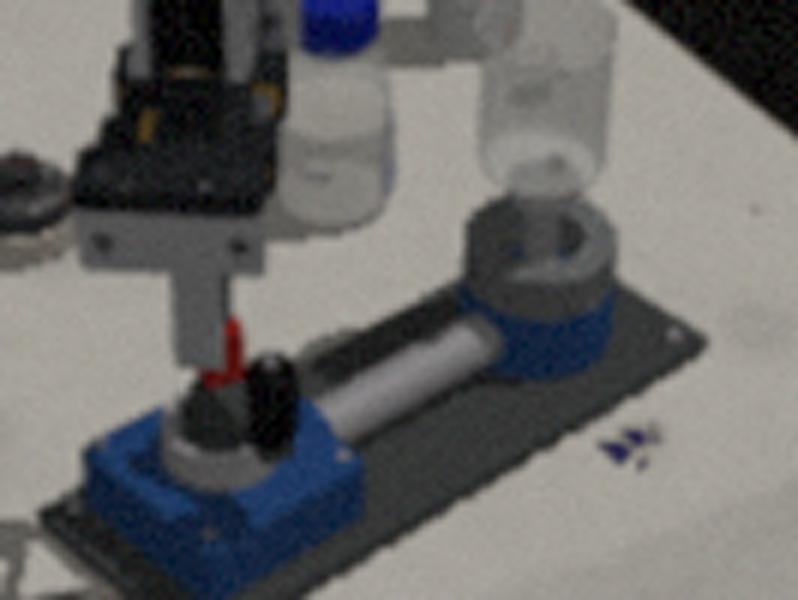

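The handle was left behind at side pixel (300,191), roughly -90°. It is still seated, and the beaker at crop (545,110) stands high. I turn the gripper so the fingers rather than friction do the pushing, and regrasp.

Emit:
jog_arm([
  [[0,0,0],-7,0.036],
  [[0,0,0],-7,0.036],
  [[0,0,0],-7,0.036],
  [[0,0,0],-7,0.036],
  [[0,0,0],-7,0.036],
  [[0,0,0],-7,0.036],
  [[0,0,0],-7,0.036],
  [[0,0,0],-7,0.036],
  [[0,0,0],-7,0.036],
  [[0,0,0],-7,0.036],
  [[0,0,0],-7,0.036],
  [[0,0,0],-7,0.036],
])

```text
time_s: 22.25
ee_pos: [0.471, -0.0002, 0.1496]
eef_rot: [-3.14, 0.002, 0.88]
force: [-0.4, 0.5, -0.1]
grip_width: 0.0359
grip_force: 0.0
```

Emit:
jog_arm([
  [[0,0,0],-7,0.036],
  [[0,0,0],-7,0.036],
  [[0,0,0],-7,0.036],
  [[0,0,0],0,0.036],
  [[0,0,0],0,0.036],
])

```text
time_s: 22.67
ee_pos: [0.4713, -0.0002, 0.15]
eef_rot: [-3.14, 0.001, 1.236]
force: [0.6, -0.0, -0.3]
grip_width: 0.0358
grip_force: 0.0
```

```bash
cat >> kn.py <<'E'
C2=np.array([.4996,.0402])
i=max(range(1,n),key=lambda i:s[i,4])
f=lambda a:hullcen(w2pix(c,cyl(C2[0]+.05*np.cos(a[0]),C2[1]+.05*np.sin(a[0]),.011,.103,.137)))-ce[i]
R=least_squares(f,[-1.57],diff_step=1e-2);a=R.x[0];k=C2+.05*np.array([np.cos(a),np.sin(a)]);print("fit ang",np.degrees(a),R.fun,k)
from pl import get_obs,tool
o=get_obs();d=k-o["ee_pos"][:2];print("tool shift",np.round(tool(*d,o["eef_rot"][2]),4))
E
python3 kn.py
```

```text
t 22.67 p [ 4.713e-01 -2.000e-04  1.500e-01] rpy [-3.1400e+00  6.0000e-04  1.2357e+00] deg 70.8 F [ 0.61 -0.01 -0.32] w 0.0358 g 0.0 q6 0.26
[296, 184, 8, 15, 111] [299.4 191.2] [ 0.4948 -0.0165  0.1255] 0.139 ang -94.9
[0.1794 0.1855 0.1884 0.1907]
fit ang -92.03352764924011 [-0.14084406 -0.4255482 ] [ 0.49782578 -0.00976851]
tool shift [-0.0003  0.0281]
```

Emit:
jog_arm([
  [[0,0.014,0],0,0.036],
  [[0,0.014,0],0,0.036],
  [[0,0,0],0,0.036],
  [[0,0,0.02],0,0.036],
  [[0,0,0.018],0,0.036],
  [[0,0,0.006],0,0.036],
  [[0,0,0],0,0.036],
  [[0,0,0],0,0.015],
  [[0,0,0],0,0.015],
  [[0,0,0],0,0.015],
  [[0,0,0],0,0.015],
  [[0,0,0],0,0.015],
], squeeze=10)

```text
time_s: 23.72
ee_pos: [0.4986, -0.0094, 0.1078]
eef_rot: [3.14, -0.0, 1.239]
force: [0.6, -1.6, 4.7]
grip_width: 0.0215
grip_force: 10.0
```

```bash
python3 chk.py
python3 - <<'E'
from wind import *
y=get_obs()["eef_rot"][2]
rows(-92,-1.5,30,.4996,.0402,y)
E
```

```text
t 23.72 p [ 0.4986 -0.0094  0.1078] rpy [ 3.1401e+00 -1.0000e-04  1.2388e+00] deg 70.98 F [ 0.59 -1.61  4.69] w 0.0215 g 10.0 q6 0.24
R 0.0492 ang -91.2 tangent if yaw-90: -19.0 F tool x,y [-1.33  1.08] q6 0.24
[[-0.0004, -0.0013, 0], 0, 0.015],[[-0.0003, -0.0013, 0], 0, 0.015],[[-0.0003, -0.0013, 0], 0, 0.015],[[-0.0003, -0.0013, 0], 0, 0.015],[[-0.0002, -0.0013, 0], 0, 0.015],[[-0.0002, -0.0013, 0], 0, 0.015],[[-0.0002, -0.0013, 0], 0, 0.015],[[-0.0001, -0.0013, 0], 0, 0.015],[[-0.0001, -0.0013, 0], 0, 0.015],[[-0.0001, -0.0013, 0], 0, 0.015],[[-0.0, -0.0013, 0], 0, 0.015],[[0.0, -0.0013, 0], 0, 0.015],[[0.0, -0.0013, 0], 0, 0.015],[[0.0001, -0.0013, 0], 0, 0.015],[[0.0001, -0.0013, 0], 0, 0.015],[[0.0001, -0.0013, 0], 0, 0.015],[[0.0002, -0.0013, 0], 0, 0.015],[[0.0002, -0.0013, 0], 0, 0.015],[[0.0002, -0.0013, 0], 0, 0.015],[[0.0003, -0.0013, 0], 0, 0.015],[[0.0003, -0.0013, 0], 0, 0.015],[[0.0003, -0.0013, 0], 0, 0.015],[[0.0004, -0.0013, 0], 0, 0.015],[[0.0004, -0.0012, 0], 0, 0.015],[[0.0004, -0.0012, 0], 0, 0.015],[[0.0005, -0.0012, 0], 0, 0.015],[[0.0005, -0.0012, 0], 0, 0.015],[[0.0005, -0.0012, 0], 0, 0.015],[[0.0006, -0.0012, 0], 0, 0.015],[[0.0006, -0.0012, 0], 0, 0.015],[0.46303231 0.00610008]
```

Emit:
jog_arm([
  [[-0.0003,-0.001,0],0,0.015],
  [[0,0,0],0,0.015],
])

```text
time_s: 23.88
ee_pos: [0.4976, -0.0094, 0.1076]
eef_rot: [3.14, -0.0, 1.239]
force: [0.6, -2.5, 6.5]
grip_width: 0.0216
grip_force: 10.0
```

```bash
python3 chk.py
```

```text
t 23.88 p [ 0.4976 -0.0094  0.1076] rpy [ 3.1398e+00 -1.0000e-04  1.2389e+00] deg 70.98 F [ 0.64 -2.55  6.5 ] w 0.0216 g 10.0 q6 0.24
R 0.0492 ang -92.4 tangent if yaw-90: -19.0 F tool x,y [-2.2   1.43] q6 0.24
```

Emit:
jog_arm([
  [[-0.0002,-0.0007,0],0,0.015],
  [[0,0,0],0,0.015],
])

```text
time_s: 24.05
ee_pos: [0.497, -0.0094, 0.1076]
eef_rot: [3.14, -0.0, 1.239]
force: [1.5, -2.1, 5.8]
grip_width: 0.0212
grip_force: 10.0
```

```bash
python3 chk.py
```

```text
t 24.05 p [ 0.497  -0.0094  0.1076] rpy [ 3.1395e+00 -2.0000e-04  1.2389e+00] deg 70.98 F [ 1.54 -2.11  5.82] w 0.0212 g 10.0 q6 0.24
R 0.0492 ang -93.1 tangent if yaw-90: -19.0 F tool x,y [-1.49  2.15] q6 0.24
```

Emit:
jog_arm([
  [[-0.0002,-0.001,0],0,0.015],
  [[-0.0002,-0.001,0],0,0.015],
  [[0,0,0],0,0.015],
])

```text
time_s: 24.3
ee_pos: [0.4953, -0.0092, 0.1078]
eef_rot: [3.139, -0.0, 1.239]
force: [4.1, -2.3, 4.1]
grip_width: 0.0216
grip_force: 10.0
```

```bash
python3 chk.py
```

```text
t 24.3 p [ 0.4953 -0.0092  0.1078] rpy [ 3.1386e+00 -4.0000e-04  1.2389e+00] deg 70.98 F [ 4.13 -2.3   4.06] w 0.0216 g 10.0 q6 0.24
R 0.0492 ang -95.1 tangent if yaw-90: -19.0 F tool x,y [-0.83  4.65] q6 0.24
```

Emit:
jog_arm([
  [[-0.0002,-0.001,0],0,0.015],
  [[-0.0002,-0.001,0],0,0.015],
  [[0,0,0],0,0.015],
])

```text
time_s: 24.55
ee_pos: [0.4936, -0.0089, 0.1078]
eef_rot: [3.138, -0.001, 1.239]
force: [6.1, -3.2, 4.9]
grip_width: 0.0218
grip_force: 10.0
```

```bash
python3 chk.py
```

```text
t 24.55 p [ 0.4936 -0.0089  0.1078] rpy [ 3.1378e+00 -5.0000e-04  1.2389e+00] deg 70.98 F [ 6.14 -3.16  4.93] w 0.0218 g 10.0 q6 0.24
R 0.0491 ang -97.1 tangent if yaw-90: -19.0 F tool x,y [-0.99  6.83] q6 0.24
```

```bash
sed -i 's/^save.*c8.*$/im0=c["image"]/' kn.py; python3 kn.py
```

```text
t 24.55 p [ 0.4936 -0.0089  0.1078] rpy [ 3.1378e+00 -5.0000e-04  1.2389e+00] deg 70.98 F [ 6.14 -3.16  4.93] w 0.0218 g 10.0 q6 0.24
[290, 185, 15, 15, 146] [298.4 191.8] [ 0.4911 -0.0172  0.1255] 0.139 ang -98.5
[0.18   0.1857 0.1886 0.1916]
fit ang -95.4462264430564 [-0.20878081 -0.74224974] [ 0.49485442 -0.00957429]
tool shift [-0.0002  0.0014]
```

Emit:
jog_arm([
  [[-0.0001,-0.001,0],0,0.015],
  [[-0.0001,-0.001,0],0,0.015],
  [[0,0,0],0,0.015],
])

```text
time_s: 24.85
ee_pos: [0.492, -0.0086, 0.108]
eef_rot: [3.137, -0.001, 1.239]
force: [8.5, -5.6, 4.6]
grip_width: 0.0219
grip_force: 10.0
```

```bash
python3 chk.py; python3 kn.py
```

```text
t 24.85 p [ 0.492  -0.0086  0.108 ] rpy [ 3.1367e+00 -6.0000e-04  1.2389e+00] deg 70.98 F [ 8.46 -5.57  4.59] w 0.0219 g 10.0 q6 0.24
R 0.049 ang -98.9 tangent if yaw-90: -19.0 F tool x,y [-2.51  9.81] q6 0.24
t 24.85 p [ 0.492  -0.0086  0.108 ] rpy [ 3.1367e+00 -6.0000e-04  1.2389e+00] deg 70.98 F [ 8.46 -5.57  4.59] w 0.0219 g 10.0 q6 0.24
[288, 185, 17, 15, 160] [297.1 192. ] [ 0.4888 -0.0166  0.1249] 0.142 ang -100.9
[0.1799 0.1857 0.1881 0.1913]
fit ang -99.45570814455279 [-0.1296415  -0.55650906] [ 0.49138574 -0.00912064]
tool shift [-0.0007 -0.0005]
```

Resistance now climbs steadily to about 10 N, against about 2 N while running, and the beaker no longer rises: that is the top stop. I ease off, release, rise clear and verify.

Emit:
jog_arm([
  [[0,0.002,0],0,0.015],
  [[0,0.002,0],0,0.015],
  [[0,0,0],0,0.015],
  [[0,0,0],0,0.036],
  [[0,0,0],0,0.036],
  [[0,0,0],0,0.036],
  [[0,0,-0.02],0,0.036],
  [[0,0,-0.04],0,0.036],
  [[0,0,-0.04],0,0.036],
  [[0,0,-0.02],0,0.036],
])

```text
time_s: 25.73
ee_pos: [0.4948, -0.0093, 0.2311]
eef_rot: [3.138, -0.001, 1.239]
force: [-0.1, 0.8, 0.3]
grip_width: 0.0358
grip_force: 0.0
```

Emit:
jog_arm([
  [[-0.04,0,0],0,0.036],
  [[-0.04,0,0],0,0.036],
  [[-0.04,0,0],0,0.036],
  [[-0.04,0,0],0,0.036],
  [[-0.04,0,0],0,0.036],
  [[-0.03,0,0],0,0.036],
  [[0,0,0],0,0.036],
  [[0,0,0],0,0.036],
])

```text
time_s: 26.4
ee_pos: [0.4186, -0.2277, 0.2266]
eef_rot: [-3.141, -0.0, 1.236]
force: [-0.6, -0.4, 0.0]
grip_width: 0.0359
grip_force: 0.0
```

```bash
cat > fin.py <<'E'
from meas import *
from pl import st
st();ims=[]
for nm,b in(("side",(120,220,255,388)),("top",(120,250,260,390))):
    c=camera(nm);P=cloud(c);r=np.hypot(P[...,0]-.696,P[...,1]-.078)
    m=r<.045;print(nm,"rim pct",np.percentile(P[m][:,2],[90,95,98,100]).round(4))
    g=(r<.0365)&(P[...,2]<.085)&(P[...,2]>.066);print("ring z",np.median(P[g][:,2]) if g.any() else None)
    f=(r<.016)&(P[...,2]>.095)&(P[...,2]<.125);print("plat-zone",f.sum(),np.median(P[f],0) if f.any() else None)
    k=(np.hypot(P[...,0]-.4996,P[...,1]-.04)<.012)&(P[...,2]>.1);print("block top",np.percentile(P[k][:,2],[50,90,97]).round(4) if k.any() else None)
    for z in(.102,.107): print(z,"beaker base",w2pix(c,cyl(.696,.078,.034,z,z)).min(0).round(1),w2pix(c,cyl(.696,.078,.034,z,z)).max(0).round(1),"rim",w2pix(c,cyl(.696,.078,.0345,z+.082,z+.082)).min(0).round(1),w2pix(c,cyl(.696,.078,.0345,z+.082,z+.082)).max(0).round(1))
    ims.append(cv2.resize(c["image"][b[0]:b[1],b[2]:b[3]],(400,400*(b[1]-b[0])//(b[3]-b[2])),interpolation=cv2.INTER_CUBIC))
    np.save("pics/"+nm+"_im.npy",c["image"])
h=max(i.shape[0] for i in ims);save(np.hstack([np.pad(i,((0,h-i.shape[0]),(0,0),(0,0))) for i in ims]),"c9.png")
E
python3 fin.py; python3 kn.py | tail -3
```

```text
t 26.4 p [ 0.4186 -0.2277  0.2266] rpy [-3.1407e+00 -4.0000e-04  1.2363e+00] deg 70.83 F [-0.57 -0.37  0.02] w 0.0359 g 0.0 q6 -0.24
side rim pct [0.1831 0.1869 0.1889 0.1904]
ring z 0.07614241075847583
plat-zone 0 None
block top [0.1083 0.1124 0.1144]
0.102 beaker base [333.3 149.4] [357.1 163.3] rim [334.3 125. ] [359.5 138.6]
0.107 beaker base [333.4 148. ] [357.2 161.8] rim [334.3 123.4] [359.6 137. ]
top rim pct [0.1862 0.1895 0.1913 0.1957]
ring z 0.07432277072515214
plat-zone 54 [0.70128407 0.07968995 0.1101964 ]
block top [0.1247 0.1305 0.1319]
0.102 beaker base [297.2 141.5] [320.1 163.6] rim [295.6 132.9] [320.2 156.6]
0.107 beaker base [297.1 141. ] [320.1 163.2] rim [295.5 132.4] [320.2 156.2]
[0.1835 0.1871 0.1891 0.1922]
fit ang -103.086310765616 [-0.97075159 -4.99578886] [ 0.48827907 -0.0085015 ]
tool shift [ 0.228  -0.0056]
```

View pics/c9.png

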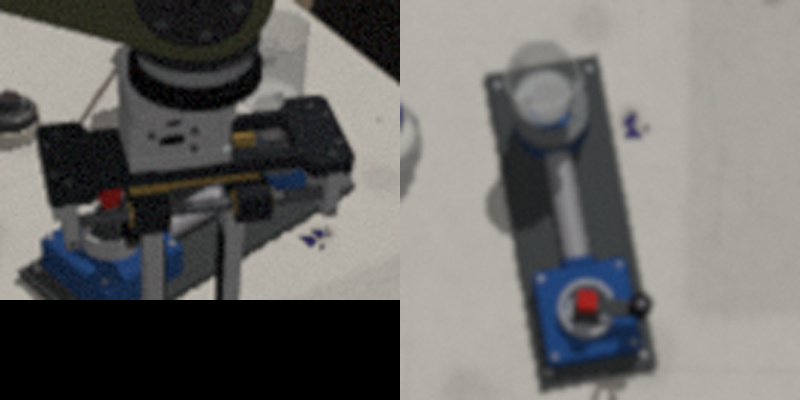

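The top view shows the crank seated, with its block top at 0.125 m as expected and the handle at (640,305). The beaker stands upright at (545,85) over the ring with its floor at about 0.110 m. That matches lift ≈ 45 mm and the force stop I felt. The gripper is clear, so I hand in.

```bash
python3 -c "
from station import *
print(hand_in())"
```

```text
the job is handed in; nothing more can be done
None
```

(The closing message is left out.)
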